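Check a filled bottle on the two-pan balance

TASK

Check the fill of the amber dropper bottle on the two-pan balance: stand the bottle upright on one pan and the middle-sized of the three steel check weights upright on the other, so that the beam comes to rest level with both loads on it. Leave the small and the large weight in their sloping holder.

Things in the scene. Friction and masses are not known exactly. Their poses are not given: they have to be found in the camera images.
- bottle (a point): amber glass dropper bottle with a black rubber bulb, full, about 100 g, standing loose on the worktop: round straight body 33 mm across up to 60 mm (its upper part is the place to hold it, the bulb being 102 mm up), collar 24 mm across from 62 to 77 mm, bulb 13 mm across up to 102 mm. The point is on its axis, 51 mm above its foot; z is its axis, upward
- medium_weight (a point): middle-sized steel check weight, 100 g: cylinder 22 mm across, 30 mm high, with a 16 mm knob on top, 41 mm in all. Loose in a pocket of the sloping holder (which one varies), leaning 35 to 40 degrees towards the holder's front; its lowest 14 mm are in the pocket, 16 mm of cylinder and the knob stick out square to the sloping face. Point: on its axis, 20.5 mm from the foot; z from foot to knob
- small_weight (a point): smallest check weight, 50 g, same steel and 22 mm diameter, 24 mm high in all, in another pocket; point on its axis 12 mm from the foot, z from foot to knob. It stays there
- large_weight (a point): largest check weight, 150 g, same steel and 22 mm diameter, 57 mm high in all, in another pocket; point on its axis 28.5 mm from the foot, z from foot to knob. It stays there
- rack_center (a point): sloping wooden weight holder, fixed: 160 mm long (y), 82 mm deep (x), about 50 mm high at the back; its face slopes 35 degrees, facing up and to -x of this frame. Three square pockets, 24 mm wide, 14 mm deep, in a row along y, 54 mm apart. Point: middle of the middle pocket, 29 mm above the worktop; x and y are level and turn with the holder
- left_pan (a point): centre of the flat floor (upper face) of the balance's left pan (+y side): steel dish 90 mm across, rim 4 mm above the floor, 104 mm above the worktop when level. A linkage keeps the pans level wherever their load stands. A pan yields almost freely: a load on one side alone takes it to its stop, 8.5 mm down, and the other pan 8.5 mm up. z up
- right_pan (a point): the same point of the right pan (-y side), 190 mm from the left one, on the same beam; y of this frame points to the left pan. The balance is fixed to the worktop, its beam and pivots all lie below the pans. Mind the two desk-lamp heads over the back of the worktop, 0.42 m up, from x = 0.59 on, and the machine with the clear bowl at the back right
- balance_beam (a joint): tilt of the balance's beam, rad: 0 level, positive when the left pan is up and the right one down; stops at -0.09 and 0.09. It returns to level when both loads are equal within a few grams and goes to the heavier side's stop at 20 g difference. A swing dies away within about a second

How it is judged:
By the outcome, as a careful person would: the job done as asked, in the order asked, and still so for the second after the job is handed in, with the robot touching nothing.
It also fails if it takes over 53 s, if anything falls off the work surface, if the arm or the gripper's body presses on something with over 40 N, if the wrist force passes 120 N, or if a joint passes its speed limit or range.

ROBOT

A 7-joint arm with a two-finger parallel gripper is mounted at the origin on a cart in front of the work surface, level with it; the furniture and walls round the work are solid. World frame = base frame: x ahead of the robot, y to its left, z up, the work surface at z = 0. Lengths are in m, angles in rad, forces in N, time in s.
With the tool pointing down it reaches from about 0.425 to 0.825 m from the base axis. Payload 3.6 kg.
Tool frame: the origin (TCP) lies between the finger pads; the fingertips stand manip.tips_ahead ahead of it and the grasp point (between the pads) lies 5 mm behind it (manip.tips_ahead is the distance from the TCP to the fingertips, in m); z points along the fingers, y is the line along which they close (so a half turn about z gives the same grasp; the last joint's range is limited). The gripper opens to 85 mm and grips with 20 to 120 N. Pads are 22 mm wide; open, the fingers measure 114 mm over their backs; the gripper's body (76 mm by 85 mm) begins 54 mm behind the grasp point. The pads swing forward as they close: fully open they stand 13 mm farther back than shut.
Start: joints at [1.101, 0.615, -0.013, 1.423, 0.008, 1.103, -0.04], TCP at [0.279, -0.587, 0.245] pointing down, gripper open.
Joint ranges: [-3.12, 3.12], [-0.3, 2.06], [-1.34, 1.32], [0.26, 2.42], [-1.36, 4.5], [0.01, 1.98], [-2.84, 2.84]. Speed limits (rad/s): [2.79, 2.79, 3.14, 3.14, 3.14, 3.14, 3.14].

INTERFACE

Orientations are given as a unit quaternion [x, y, z, w].
In Python, from plant import readout, eyes, order, manip gives the robot as it stands. The module is installed in compiled form; this text tells all that it offers.
- The arm moves only by the tool arm_command, never from a script. Its argument "commands" is a list of rows, each an object with "grip": the gripper command: -1 is shut, 1 is fully open, values between are in proportion; "slide": the shift along the tool's x, y, z each as a share of 0.1 m, from -1 to 1, a list of three; "roll": the turn about the tool's z as a share of pi rad, from -1 to 1. A call has 1 to 20 rows; each row is the pose to reach, as a shift and turn from the pose commanded when the call began, along the tool's axes at that moment, turning the shorter way round; what a row does not reach only later rows make up. A row lasts 1/10 s, in which the tool goes at most 50 mm and 8.59 degrees, less where a joint would pass 70% of its speed; a pose out of reach is approached as far as the arm can. A call with a number of a shift or a turn outside -1 to 1 is refused whole. A call with a gripper value outside its range is refused whole. The fingers move at their own pace and stop on an object; the grip force is fixed at half the most. Time passes only in rows, so rows that repeat a pose let the fingers close. It gives the time, the measured TCP pose, the force, the opening and the grip force at its end, in the units of the state.
- readout.get_obs(): the state, without advancing time (a new reading comes with each control period).
- eyes.snapshot(name): name is "scene" or "top" or "wrist"; returns (picture, depth): 480x640x3 uint8, blue, green, red; 480x640 float32, m along the optical axis (not along the pixel's ray), 0 where there is no reading.
- eyes.camera_info(name): a dict with "K" (3x3 intrinsics, pixels), "origin" and "attitude" of the camera in the world. Camera axes: x right, y up, looking along -z (the intrinsics and any distortion apply to the point x, -y, -z); pixel columns grow to the right and rows downward; lengths in m; the calibration is good to about 2 mm. A picture is of the moment at which its call begins: read the wrist's pose just before it. camera_info takes no time and is no camera call; for the wrist camera it gives the pose at the moment of the call.
- order.job_done(): hands the job in; it is judged then, once.
The state is a dict: "time": time; "qpos": joint angles; "dq": joint speeds; "effort": joint torques, N m; "eef_pos": TCP position; "tool_rot": TCP orientation; "contact_force": force on the tool from outside, world axes, zero at the start; "moment": the same for the moment, N m; "finger_gap": finger opening in m; "finger_force": force on a finger pad.
Only numpy, scipy, OpenCV 4.12 (cv2) and the standard library are available. Lean on these libraries where they do the work, as an engineer would, in place of code of your own. Each camera call takes 0.05 s, during which the arm holds its last target. There are 200 camera calls.

## Working session

There is one attempt and no reset: what is moved stays moved. The work goes in short steps, Python scripts to look and compute and a tool call to move; the robot and the scene stay as the last step left them, time stands still between calls to the robot, and variables do not carry over. Pictures are saved under pics/ and viewed, at most 10 in all, crops included, and the job is handed in when it is done.

Besides the shell and the picture viewer there is one more tool, called after "Call:" by a JSON object that holds its "op" and its "data", one argument or row to a line. arm_command: Moves the arm, as the interface text tells. Shift numbers are shares of 0.1 m and turn numbers shares of pi rad, none past 1 either way. Its arguments: {"type":"object","properties":{"commands":{"type":"array"}},"required":["commands"]}

```bash
mkdir -p pics; cat > h.py <<'E'
import numpy as np, cv2
from plant import readout, eyes, order, manip
from scipy.spatial.transform import Rotation as R
def rot(a):
    a=np.array(a,float)
    return a if a.shape==(3,3) else R.from_quat(a).as_matrix()
def cloud(name):
    ci=eyes.camera_info(name); im,d=eyes.snapshot(name)
    K=np.array(ci['K']); v,u=np.mgrid[:480,:640]
    P=np.stack([(u-K[0,2])/K[0,0]*d,-(v-K[1,2])/K[1,1]*d,-d],-1)
    W=P@rot(ci['attitude']).T+np.array(ci['origin']); W[d<=0]=np.nan
    return im,d,W
E
python3 - <<'E'
from h import *
for n in ['scene','top']:
    im,d,W=cloud(n); cv2.imwrite(f'pics/{n}1.png',im); np.save(n+'W.npy',W)
    ci=eyes.camera_info(n); print(n,ci)
print(eyes.camera_info('wrist')); print(readout.get_obs(), manip.tips_ahead)
E
```

```text
scene {'K': array([[480.75802182,   0.        , 322.19380239],
       [  0.        , 480.75802182, 241.60404944],
       [  0.        ,   0.        ,   1.        ]]), 'origin': array([-0.10192831,  0.64005726,  0.8429568 ]), 'attitude': array([-0.16676967,  0.39971898,  0.83807353, -0.33173088])}
top {'K': array([[611.75013646,   0.        , 331.91186169],
       [  0.        , 611.75013646, 241.51502699],
       [  0.        ,   0.        ,   1.        ]]), 'origin': array([ 0.34703161, -0.01618543,  1.29853624]), 'attitude': array([ 0.04668094, -0.05832045, -0.69481095,  0.71530228])}
{'K': array([[420.89719936,   0.        , 322.58060045],
       [  0.        , 420.89719936, 235.02896829],
       [  0.        ,   0.        ,   1.        ]]), 'origin': array([ 0.34552983, -0.55442964,  0.37305933]), 'attitude': array([-0.12350932,  0.07943909, -0.52862664,  0.83605547])}
{'time': 0.1, 'qpos': array([ 1.10046269,  0.61585184, -0.0126267 ,  1.42477033,  0.00811245,
        1.10344146, -0.04038978]), 'dq': array([ 3.50201413e-04, -3.13132522e-03, -3.73491474e-04, -3.66018953e-03,
        4.82456218e-04,  5.05275364e-04, -5.65279260e-05]), 'effort': array([ 1.81689189e-03, -4.70380247e+01,  2.60317409e-01, -1.71571684e+01,
        1.00837805e-02,  5.79227883e-03, -2.51299269e-05]), 'eef_pos': array([ 0.27883307, -0.58640258,  0.24422442]), 'tool_rot': array([ 9.75466744e-01,  2.20143513e-01, -2.84765336e-04, -1.17633292e-03]), 'contact_force': array([0.06557053, 0.14601243, 0.22759985]), 'moment': array([ 0.06869358,  0.02475353, -0.01425477]), 'finger_force': 0.0, 'finger_gap': 0.08527102762393092} 0.014
```

View pics/scene1.png

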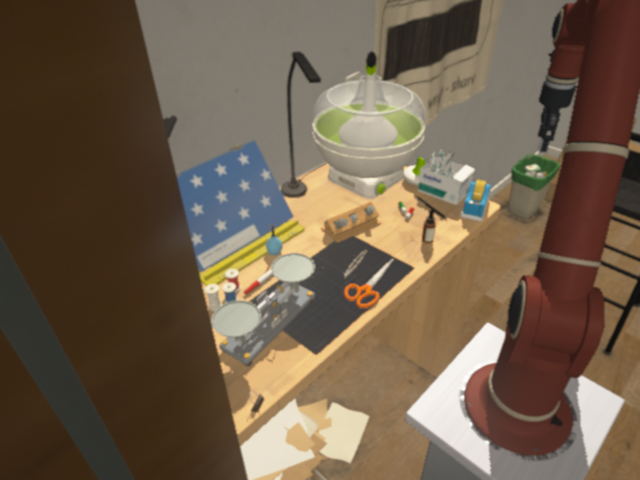

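View pics/top1.png

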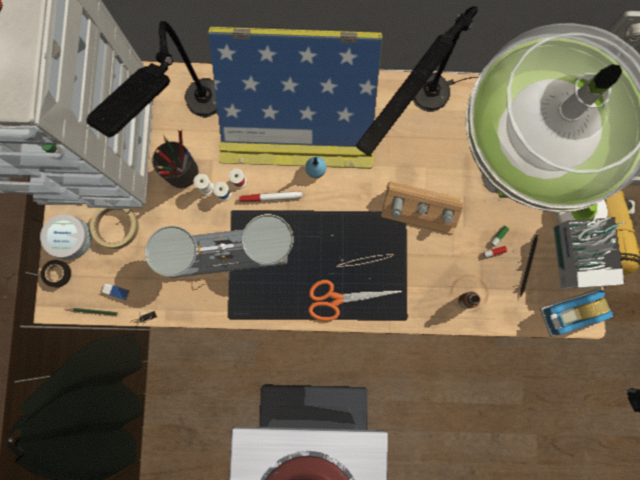

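The scene view shows the bottle at (429,228), the rack at (352,220) and the pans at (237,318) and (294,268). The top view shows the bottle at (470,299), the weights at about (398,207), (423,210) and (447,215), and the pans at (172,250) and (269,239).

```bash
python3 - <<'E'
from h import *
W=np.load('topW.npy'); im=cv2.imread('pics/top1.png'); S=np.load('sceneW.npy'); im2=cv2.imread('pics/scene1.png')
a=cv2.resize(im[170:250,370:480],None,fx=5,fy=5,interpolation=2); b=cv2.resize(im2[190:250,310:400],(600,400),interpolation=2)[:, :]
cv2.imwrite('pics/rack.png',cv2.resize(np.vstack([cv2.resize(a,(600,400)),b]),(450,600)))
def reg(W,lo,hi): 
    m=np.all((W>lo)&(W<hi),-1); return W[m]
for n,X in (('top',W),('scene',S)):
    for (u,v) in ([(172,250),(269,239),(470,299),(398,207),(423,210),(447,215)] if n=='top' else [(237,318),(294,268),(429,228),(431,210),(340,224),(355,218),(370,213)]):
        print(n,u,v,np.round(X[v,u],4))
    # pans: points z .1-.11
    for s in ((.15,.45),(-.02,.19)):
        p=reg(X,(.3,.05 if 0 else s[0],.085),(.65,s[1],.125))
        if len(p): 
            q=cv2.minEnclosingCircle(p[:,:2].astype(np.float32)); print('pan',n,q,np.median(p[:,2]),len(p))
    c=X[299,470] if n=='top' else X[228,429]
    p=X[(np.hypot(X[...,0]-c[0],X[...,1]-c[1])<.05)&(X[...,2]>.015)]
    print('bottle',n,len(p),p.min(0),p.max(0),np.median(p,0))
    q=p[p[:,2]>.08]; print(q.mean(0) if len(q) else None)
E
```

```text
top 172 250 [0.4997 0.2794 0.1048]
top 269 239 [0.5279 0.0911 0.1007]
top 470 299 [ 0.4223 -0.3124  0.0798]
top 398 207 [ 0.6087 -0.1685  0.0622]
top 423 210 [ 0.6068 -0.2225  0.0487]
top 447 215 [ 0.5967 -0.2718  0.0536]
pan top ((0.5579328536987305, 0.3042566180229187), 0.15143872797489166) 0.1040011511406238 2446
pan top ((0.5152401924133301, 0.11787629127502441), 0.0758538469672203) 0.1040719322245589 2077
bottle top 282 [ 0.4065458  -0.3365038   0.01540172] [ 0.43856136 -0.30301046  0.10426388] [ 0.42124392 -0.3132826   0.06173289]
[ 0.42246904 -0.31879176  0.09401957]
scene 237 318 [0.4979 0.2797 0.1041]
scene 294 268 [0.5244 0.0919 0.1024]
scene 429 228 [ 0.4152 -0.3078  0.0513]
scene 431 210 [ 0.4234 -0.3186  0.1014]
scene 340 224 [ 0.602  -0.1541  0.0554]
scene 355 218 [ 0.6009 -0.2166  0.0428]
scene 370 213 [ 0.5897 -0.2702  0.0375]
pan scene ((0.49958840012550354, 0.25205323100090027), 0.07990430295467377) 0.1041457916894094 1485
pan scene ((0.5147690176963806, 0.1172761470079422), 0.07648174464702606) 0.10413025238880846 1055
bottle scene 277 [ 0.40475003 -0.32883998  0.0152046 ] [ 0.4372021  -0.30044286  0.10143368] [ 0.41751939 -0.31308052  0.05377029]
[ 0.42121113 -0.3190346   0.09068192]
```

View pics/rack.png

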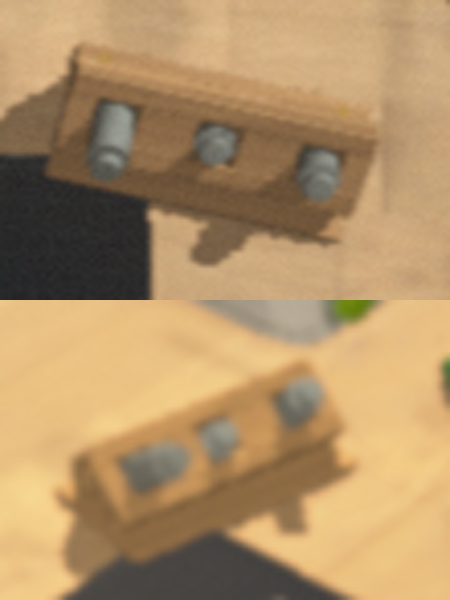

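The weights by length: the one at top (398,207) is the large one, the middle (423,210) is the small one, and the right one (447,215) is the medium. The bottle axis is at about (0.422, -0.319). The pans are about 0.19 m apart and 0.104 m up, which matches the figures given. I'll take the bottle first.

Call:
{"op": "arm_command", "data": {
  "commands": [
    {"grip":1,"slide":[0.4,-0.3,0],"roll":0.047},
    {"grip":1,"slide":[0.816,-0.6,0],"roll":0.0942},
    {"grip":1,"slide":[0.816,-0.6,0],"roll":0.1413},
    {"grip":1,"slide":[0.816,-0.6,0],"roll":0.1413},
    {"grip":1,"slide":[0.816,-0.6,0],"roll":0.1413}
  ]
}}

```text
time: 0.6
eef_pos: [0.326, -0.4986, 0.2451]
tool_rot: [1.0, 0.001, -0.001, 0.0]
contact_force: [-1.0, -0.1, -0.6]
finger_gap: 0.0853
finger_force: 0.0
```

Call:
{"op": "arm_command", "data": {
  "commands": [
    {"grip":1,"slide":[0.24,-0.45,0],"roll":0},
    {"grip":1,"slide":[0.476,-0.89,0],"roll":0},
    {"grip":1,"slide":[0.476,-0.89,0],"roll":0},
    {"grip":1,"slide":[0.476,-0.89,0],"roll":0}
  ]
}}

```text
time: 1.0
eef_pos: [0.3747, -0.409, 0.2453]
tool_rot: [1.0, 0.001, -0.0, 0.0]
contact_force: [-0.9, -1.3, 0.5]
finger_gap: 0.0855
finger_force: 0.0
```

Call:
{"op": "arm_command", "data": {
  "commands": [
    {"grip":1,"slide":[0.24,-0.45,0],"roll":0},
    {"grip":1,"slide":[0.476,-0.89,0],"roll":0},
    {"grip":1,"slide":[0.476,-0.89,0],"roll":0},
    {"grip":1,"slide":[0.476,-0.89,0],"roll":0},
    {"grip":1,"slide":[0.476,-0.89,0],"roll":0},
    {"grip":1,"slide":[0.476,-0.89,0],"roll":0}
  ]
}}

```text
time: 1.6
eef_pos: [0.4207, -0.3225, 0.2453]
tool_rot: [1.0, -0.002, -0.0, 0.001]
contact_force: [-0.3, -0.5, 0.5]
finger_gap: 0.0853
finger_force: 0.0
```

```bash
python3 - <<'E'
from h import *
o=readout.get_obs(); print(o['time'],o['eef_pos'],R.from_quat(o['tool_rot']).as_matrix().round(3).tolist())
im,d,W=cloud('wrist'); cv2.imwrite('pics/w1.png',im); np.save('w1.npy',W)
p=W[(np.hypot(W[...,0]-.422,W[...,1]+.319)<.04)&(W[...,2]>.015)&(W[...,2]<.12)]
for a,b in ((.015,.06),(.06,.08),(.085,.12)):
    q=p[(p[:,2]>a)&(p[:,2]<b)]
    if len(q): print(a,len(q),q.min(0),q.max(0))
E
```

```text
1.6 [ 0.42068791 -0.32249951  0.24526414] [[1.0, -0.005, -0.001], [-0.005, -1.0, -0.001], [-0.001, 0.001, -1.0]]
0.015 544 [ 0.40691342 -0.33778613  0.01563811] [ 0.43989169 -0.30455083  0.05998076]
0.06 828 [ 0.40813528 -0.33704899  0.06000038] [ 0.43845659 -0.30644224  0.07999027]
0.085 322 [ 0.41730485 -0.32739395  0.08519712] [ 0.4296102  -0.31494677  0.10336336]
```

The close look puts the bottle axis at (0.423, -0.321), so I'll descend and grip.

Call:
{"op": "arm_command", "data": {
  "commands": [
    {"grip":1,"slide":[0.025,-0.013,0.5],"roll":0},
    {"grip":1,"slide":[0.025,-0.013,1],"roll":0},
    {"grip":1,"slide":[0.025,-0.013,1],"roll":0},
    {"grip":1,"slide":[0.025,-0.013,1],"roll":0}
  ]
}}

```text
time: 2.05
eef_pos: [0.4243, -0.3194, 0.1455]
tool_rot: [1.0, -0.001, -0.001, -0.0]
contact_force: [-0.0, 0.2, 1.1]
finger_gap: 0.0854
finger_force: 0.0
```

Call:
{"op": "arm_command", "data": {
  "commands": [
    {"grip":1,"slide":[0,0,0.3],"roll":0},
    {"grip":1,"slide":[0,0,0.6],"roll":0},
    {"grip":1,"slide":[0,0,0.9],"roll":0},
    {"grip":1,"slide":[0,0,0.95],"roll":0},
    {"grip":1,"slide":[0,0,0.95],"roll":0},
    {"grip":0,"slide":[0,0,0.95],"roll":0},
    {"grip":-0.5,"slide":[0,0,0.95],"roll":0},
    {"grip":-0.5,"slide":[0,0,0.95],"roll":0},
    {"grip":-1,"slide":[0,0,0.95],"roll":0},
    {"grip":-1,"slide":[0,0,0.95],"roll":0},
    {"grip":-1,"slide":[0,0,0.95],"roll":0},
    {"grip":-1,"slide":[0,0,0.95],"roll":0}
  ]
}}

```text
time: 3.25
eef_pos: [0.4254, -0.3191, 0.0515]
tool_rot: [1.0, -0.0, 0.001, 0.001]
contact_force: [-0.1, -0.8, 5.3]
finger_gap: 0.0303
finger_force: 58.5
```

Bottle gripped (gap 30 mm, 58 N). Now I'll lift it and carry it to the left pan.

Call:
{"op": "arm_command", "data": {
  "commands": [
    {"grip":-1,"slide":[0,0,-0.2],"roll":0},
    {"grip":-1,"slide":[0,0,-0.6],"roll":0},
    {"grip":-1,"slide":[0,0,-1],"roll":0}
  ]
}}

```text
time: 3.55
eef_pos: [0.424, -0.3178, 0.1508]
tool_rot: [1.0, 0.0, -0.001, -0.001]
contact_force: [1.0, -0.4, -1.0]
finger_gap: 0.0303
finger_force: 59.6
```

Call:
{"op": "arm_command", "data": {
  "commands": [
    {"grip":-1,"slide":[0.04,-0.25,-0.3],"roll":0},
    {"grip":-1,"slide":[0.08,-0.6,-0.6],"roll":0},
    {"grip":-1,"slide":[0.127,-1,-0.6],"roll":0}
  ]
}}

```text
time: 3.85
eef_pos: [0.4395, -0.2196, 0.2143]
tool_rot: [1.0, -0.002, 0.004, 0.002]
contact_force: [0.9, -0.4, -2.1]
finger_gap: 0.0302
finger_force: 59.6
```

Call:
{"op": "arm_command", "data": {
  "commands": [
    {"grip":-1,"slide":[0.06,-0.4,0],"roll":0},
    {"grip":-1,"slide":[0.1,-0.8,0],"roll":0},
    {"grip":-1,"slide":[0.127,-1,0],"roll":0}
  ]
}}

```text
time: 4.15
eef_pos: [0.4499, -0.114, 0.2104]
tool_rot: [1.0, 0.003, -0.0, -0.001]
contact_force: [0.3, -0.1, -0.4]
finger_gap: 0.0303
finger_force: 59.6
```

Call:
{"op": "arm_command", "data": {
  "commands": [
    {"grip":-1,"slide":[0.06,-0.4,0],"roll":0},
    {"grip":-1,"slide":[0.1,-0.8,0],"roll":0},
    {"grip":-1,"slide":[0.127,-1,0],"roll":0}
  ]
}}

```text
time: 4.45
eef_pos: [0.4625, -0.0142, 0.2103]
tool_rot: [1.0, 0.003, -0.0, -0.001]
contact_force: [-0.4, -1.1, -1.7]
finger_gap: 0.0304
finger_force: 59.6
```

Call:
{"op": "arm_command", "data": {
  "commands": [
    {"grip":-1,"slide":[0.06,-0.4,0],"roll":0},
    {"grip":-1,"slide":[0.1,-0.8,0],"roll":0},
    {"grip":-1,"slide":[0.127,-1,0],"roll":0}
  ]
}}

```text
time: 4.75
eef_pos: [0.4751, 0.0859, 0.2103]
tool_rot: [1.0, 0.003, -0.0, -0.001]
contact_force: [0.0, -0.3, -1.6]
finger_gap: 0.0306
finger_force: 59.6
```

Call:
{"op": "arm_command", "data": {
  "commands": [
    {"grip":-1,"slide":[0.06,-0.4,0],"roll":0},
    {"grip":-1,"slide":[0.1,-0.8,0],"roll":0},
    {"grip":-1,"slide":[0.127,-1,0],"roll":0},
    {"grip":-1,"slide":[0.127,-1,0],"roll":0},
    {"grip":-1,"slide":[0.127,-1,0],"roll":0}
  ]
}}

```text
time: 5.25
eef_pos: [0.4878, 0.1808, 0.21]
tool_rot: [1.0, 0.0, -0.001, 0.001]
contact_force: [-0.6, -1.1, -1.0]
finger_gap: 0.0305
finger_force: 59.6
```

Call:
{"op": "arm_command", "data": {
  "commands": [
    {"grip":-1,"slide":[0.06,-0.4,0],"roll":0},
    {"grip":-1,"slide":[0.1,-0.8,0],"roll":0},
    {"grip":-1,"slide":[0.132,-0.985,0],"roll":0},
    {"grip":-1,"slide":[0.132,-0.985,0],"roll":0},
    {"grip":-1,"slide":[0.132,-0.985,0],"roll":0}
  ]
}}

```text
time: 5.75
eef_pos: [0.5017, 0.2773, 0.21]
tool_rot: [1.0, -0.001, -0.0, 0.001]
contact_force: [0.8, -0.1, -2.2]
finger_gap: 0.0302
finger_force: 59.6
```

```bash
python3 - <<'E'
from h import *
for n in('top','scene'):
    W=np.load(n+'W.npy')
    for c in ((.499,.2795),(.527,.092)):
        c=np.array(c)
        for _ in range(5):
            p=W[(np.hypot(W[...,0]-c[0],W[...,1]-c[1])<.056)&(abs(W[...,2]-.105)<.006)]
            lo,hi=np.percentile(p[:,:2],[.5,99.5],axis=0); c=(lo+hi)/2
        print(n,c,hi-lo)
W=np.load('topW.npy')
# rack face plane
m=(abs(W[...,0]-.60)<.05)&(abs(W[...,1]+.22)<.085)&(W[...,2]>.01)&(W[...,2]<.06)
p=W[m]; best=0; rng=np.random.default_rng(0)
for _ in range(800):
    a=p[rng.choice(len(p),3,False)]; nn=np.cross(a[1]-a[0],a[2]-a[0]); l=np.linalg.norm(nn)
    if l<1e-6: continue
    nn/=l; nn*=np.sign(nn[2])
    if not .7<nn[2]<.9: continue
    k=abs((p-a[0])@nn)<.002
    if k.sum()>best: best=k.sum(); B=k
q=p[B]; c=q.mean(0); nn=np.linalg.svd(q-c)[2][2]; nn*=np.sign(nn[2])
yaw=np.arctan2(-nn[1],-nn[0]); print('rack',best,c,nn,np.degrees(np.arccos(nn[2])),'yaw',np.degrees(yaw))
ex=np.array([np.cos(yaw),np.sin(yaw)]); ey=np.array([-ex[1],ex[0]])
print('ext',np.percentile(q[:,:2]@ex,[1,99]),np.percentile(q[:,:2]@ey,[1,99]),q[:,2].min(),q[:,2].max())
# protruding points
h=(p-c)@nn; t=p[h>.005]; ht=h[h>.005]; s=t[:,:2]@ey
for a in np.arange(s.min(),s.max(),.005):
    k=(s>=a)&(s<a+.005); 
    if k.sum(): print(round(a,3),k.sum(),ht[k].max().round(4))
E
```

```text
top [0.49849318 0.28251581] [0.09553397 0.09558191]
top [0.52699927 0.09496004] [0.09562361 0.09540449]
scene [0.49827383 0.28141232] [0.09650715 0.09523199]
scene [0.52681126 0.0934443 ] [0.0959461  0.09638947]
rack 765 [ 0.61503595 -0.22262168  0.03788465] [-0.55923267  0.1144463   0.821073  ] 34.80765036367878 yaw -11.565814712729939
ext [0.62534737 0.66664825] [-0.17291451 -0.01573509] 0.012964616546336405 0.05278088903908862
-0.173 3 0.0073
-0.168 1 0.0052
-0.163 5 0.0209
-0.158 12 0.0282
-0.153 24 0.0295
-0.148 26 0.0294
-0.143 24 0.0268
-0.138 8 0.0189
-0.133 2 0.0066
-0.128 1 0.0078
-0.113 3 0.009
-0.108 3 0.0078
-0.103 9 0.0127
-0.098 17 0.0148
-0.093 16 0.0137
-0.088 3 0.0095
-0.083 2 0.0055
-0.073 2 0.0057
-0.068 1 0.0069
-0.058 2 0.0063
-0.053 13 0.034
-0.048 16 0.0382
-0.043 19 0.0409
-0.038 20 0.0319
-0.033 19 0.0357
-0.028 1 0.0068
-0.023 1 0.0082
-0.018 1 0.0057
```

Bottle is over the left pan (centre 0.498, 0.282). Next I'll lower it until the pan reaches its stop, then release.

Call:
{"op": "arm_command", "data": {
  "commands": [
    {"grip":-1,"slide":[0,-0.04,0.2],"roll":0},
    {"grip":-1,"slide":[0,-0.04,0.4],"roll":0},
    {"grip":-1,"slide":[0,-0.04,0.48],"roll":0},
    {"grip":-1,"slide":[0,-0.04,0.54],"roll":0},
    {"grip":-1,"slide":[0,-0.04,0.57],"roll":0},
    {"grip":-1,"slide":[0,-0.04,0.6],"roll":0},
    {"grip":-1,"slide":[0,-0.04,0.62],"roll":0},
    {"grip":-1,"slide":[0,-0.04,0.62],"roll":0},
    {"grip":-1,"slide":[0,-0.04,0.62],"roll":0}
  ]
}}

```text
time: 6.65
eef_pos: [0.5016, 0.2842, 0.1487]
tool_rot: [1.0, 0.0, 0.0, -0.0]
contact_force: [-0.4, -0.1, -0.9]
finger_gap: 0.0304
finger_force: 59.7
```

```bash
python3 - <<'E'
from h import *
im,d,W=cloud('scene')
for c in ((.4984,.282),(.527,.0942)):
    r=np.hypot(W[...,0]-c[0],W[...,1]-c[1]); p=W[(r<.038)&(r>.02)&(abs(W[...,2]-.105)<.013)]; print(len(p),np.median(p[:,2]))
E
```

```text
459 0.09705625250811567
416 0.11089827853936907
```

Call:
{"op": "arm_command", "data": {
  "commands": [
    {"grip":-1,"slide":[0,0,0.012],"roll":0},
    {"grip":-1,"slide":[0,0,0.012],"roll":0},
    {"grip":-0.1,"slide":[0,0,0.012],"roll":0},
    {"grip":0.4,"slide":[0,0,0.012],"roll":0},
    {"grip":0.6,"slide":[0,0,0.012],"roll":0},
    {"grip":0.6,"slide":[0,0,0.012],"roll":0},
    {"grip":0.6,"slide":[0,0,0.012],"roll":0},
    {"grip":0.6,"slide":[0,0,-0.2],"roll":0},
    {"grip":0.6,"slide":[0,0,-0.6],"roll":0},
    {"grip":0.6,"slide":[0,0,-1],"roll":0},
    {"grip":0.6,"slide":[0,0,-1],"roll":0}
  ]
}}

```text
time: 7.8
eef_pos: [0.5047, 0.2858, 0.2545]
tool_rot: [1.0, -0.0, 0.006, -0.003]
contact_force: [-0.1, 0.0, -0.2]
finger_gap: 0.0683
finger_force: 0.0
```

```bash
python3 - <<'E'
from h import *
im,d,W=cloud('scene')
cv2.imwrite('pics/s2.png',cv2.resize(im[180:380,180:400],None,fx=2.5,fy=2.5))
for c in ((.4984,.282),(.527,.0942)):
    r=np.hypot(W[...,0]-c[0],W[...,1]-c[1]); p=W[(r<.038)&(r>.02)&(abs(W[...,2]-.105)<.013)]; print(len(p),np.median(p[:,2]))
r=np.hypot(W[...,0]-.4984,W[...,1]-.282);
for a,b in((.12,.15),(.155,.17),(.18,.2)):
    p=W[(r<.04)&(W[...,2]>a)&(W[...,2]<b)]; print(len(p),p.min(0),p.max(0))
E
```

```text
458 0.09551227804766543
412 0.1125343512146374
179 [0.480518   0.26833835 0.12003094] [0.50572143 0.2996417  0.14994747]
105 [0.48289793 0.26914368 0.15505707] [0.51234714 0.29814951 0.16970308]
50 [0.49018601 0.27705428 0.18073026] [0.50275755 0.28853784 0.19701894]
```

View pics/s2.png

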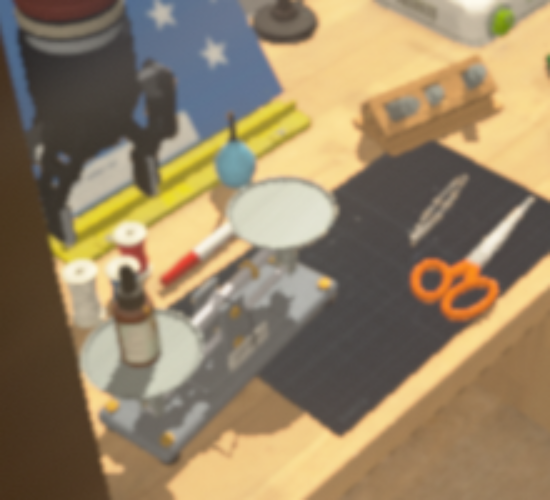

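The picture shows the bottle upright on the left pan, which is at its stop. The right pan is raised and the gripper is clear. Before going to the rack I'll check where the lamp heads are.

```bash
python3 - <<'E'
from h import *
W=np.load('topW.npy'); p=W[(W[...,2]>.33)&(W[...,2]<.6)&(W[...,1]<.35)&(W[...,0]<.75)&(W[...,0]>.4)]
for y in np.arange(-.5,.35,.05):
    q=p[(p[:,1]>=y)&(p[:,1]<y+.05)]
    if len(q): print(round(y,2),q.min(0).round(3),q.max(0).round(3))
c=eyes.camera_info('wrist'); o=readout.get_obs(); print(c['origin']-o['eef_pos'], rot(c['attitude'])@[0,0,-1])
E
```

```text
-0.5 [ 0.726 -0.482  0.33 ] [ 0.75  -0.45   0.401]
-0.45 [ 0.727 -0.45   0.33 ] [ 0.75  -0.423  0.385]
-0.2 [ 0.701 -0.184  0.466] [ 0.75  -0.15   0.479]
-0.15 [ 0.626 -0.15   0.469] [ 0.74  -0.1    0.484]
-0.1 [ 0.593 -0.1    0.472] [ 0.668 -0.057  0.49 ]
0.2 [0.649 0.213 0.428] [0.75  0.25  0.474]
0.25 [0.609 0.25  0.429] [0.731 0.3   0.482]
0.3 [0.617 0.3   0.437] [0.686 0.331 0.47 ]
[7.29198453e-02 7.63688516e-05 1.29291875e-01] [-0.28428955  0.0035332  -0.95873196]
```

Call:
{"op": "arm_command", "data": {
  "commands": [
    {"grip":0.6,"slide":[0,0.4,0],"roll":0},
    {"grip":0.6,"slide":[0,0.8,0],"roll":0},
    {"grip":0.6,"slide":[0,1,0],"roll":0}
  ]
}}

```text
time: 8.15
eef_pos: [0.5009, 0.1793, 0.2471]
tool_rot: [1.0, -0.002, -0.001, 0.002]
contact_force: [0.8, 0.1, 0.9]
finger_gap: 0.0686
finger_force: 0.0
```

Call:
{"op": "arm_command", "data": {
  "commands": [
    {"grip":0.6,"slide":[0,0.4,0],"roll":0},
    {"grip":0.6,"slide":[0,0.8,0],"roll":0},
    {"grip":0.6,"slide":[0,1,0],"roll":0}
  ]
}}

```text
time: 8.45
eef_pos: [0.5005, 0.0793, 0.2471]
tool_rot: [1.0, -0.003, -0.001, 0.001]
contact_force: [-0.0, -0.8, -0.1]
finger_gap: 0.0682
finger_force: 0.0
```

Call:
{"op": "arm_command", "data": {
  "commands": [
    {"grip":0.6,"slide":[0,0.4,0],"roll":0},
    {"grip":0.6,"slide":[0,0.8,0],"roll":0},
    {"grip":0.6,"slide":[0,1,0],"roll":0}
  ]
}}

```text
time: 8.75
eef_pos: [0.5002, -0.0205, 0.2471]
tool_rot: [1.0, -0.003, -0.001, 0.001]
contact_force: [0.7, -1.0, -0.5]
finger_gap: 0.0685
finger_force: 0.0
```

Call:
{"op": "arm_command", "data": {
  "commands": [
    {"grip":0.6,"slide":[0,0.4,0],"roll":0},
    {"grip":0.6,"slide":[0,0.8,0],"roll":0},
    {"grip":0.6,"slide":[0,1,0],"roll":0}
  ]
}}

```text
time: 9.05
eef_pos: [0.4999, -0.1203, 0.2471]
tool_rot: [1.0, -0.003, -0.001, 0.001]
contact_force: [0.3, 0.1, -0.2]
finger_gap: 0.0683
finger_force: 0.0
```

Call:
{"op": "arm_command", "data": {
  "commands": [
    {"grip":0.6,"slide":[0,0.4,0],"roll":0},
    {"grip":0.6,"slide":[0,0.8,0],"roll":0},
    {"grip":0.6,"slide":[0,1,0],"roll":0}
  ]
}}

```text
time: 9.35
eef_pos: [0.4997, -0.2203, 0.247]
tool_rot: [1.0, -0.003, -0.001, 0.001]
contact_force: [-0.1, -0.2, -0.5]
finger_gap: 0.0683
finger_force: 0.0
```

Call:
{"op": "arm_command", "data": {
  "commands": [
    {"grip":0.6,"slide":[0.1,0.3,0.3],"roll":0.03},
    {"grip":0.6,"slide":[0.4,0.55,0.6],"roll":0.064},
    {"grip":0.6,"slide":[0.65,0.55,0.85],"roll":0.064},
    {"grip":0.6,"slide":[0.65,0.55,0.85],"roll":0.064},
    {"grip":0.6,"slide":[0.65,0.55,0.85],"roll":0.064},
    {"grip":0.6,"slide":[0.65,0.55,0.85],"roll":0.064}
  ]
}}

```text
time: 9.95
eef_pos: [0.5658, -0.271, 0.1637]
tool_rot: [0.995, -0.1, -0.0, 0.0]
contact_force: [-0.8, -0.8, 0.3]
finger_gap: 0.0683
finger_force: 0.0
```

```bash
cat > rack.py <<'E'
from h import *
o=readout.get_obs(); print(o['time'],o['eef_pos'],np.degrees(R.from_quat(o['tool_rot']).as_matrix()[:,0]@np.eye(3)).round(2))
im,d,W=cloud('wrist'); cv2.imwrite('pics/w2.png',im); np.save('w2.npy',W)
m=(abs(W[...,0]-.60)<.06)&(abs(W[...,1]+.22)<.09)&(W[...,2]>.01)&(W[...,2]<.07)
p=W[m]; best=0; rng=np.random.default_rng(0)
for _ in range(500):
    a=p[rng.choice(len(p),3,False)]; nn=np.cross(a[1]-a[0],a[2]-a[0]); l=np.linalg.norm(nn)
    if l<1e-6: continue
    nn/=l; nn*=np.sign(nn[2])
    if not .7<nn[2]<.9: continue
    k=abs((p-a[0])@nn)<.0015
    if k.sum()>best: best=k.sum(); B=k
q=p[B]; c=q.mean(0); nn=np.linalg.svd(q-c,full_matrices=False)[2][2]; nn*=np.sign(nn[2])
yaw=np.arctan2(-nn[1],-nn[0]); print('rack',best,c,nn,np.degrees(np.arccos(nn[2])),'yaw',np.degrees(yaw))
ex=np.array([np.cos(yaw),np.sin(yaw)]); ey=np.array([-ex[1],ex[0]]); t=np.array([*(ex*nn[2]),np.hypot(nn[0],nn[1])])
h=(p-c)@nn; s=p[:,:2]@ey; u=(p-c)@t
print('c ex,ey',c[:2]@ex,c[:2]@ey)
med=(h>.006)&(abs(s+.1483)<.022)
for a in np.arange(.006,.036,.003):
    k=med&(h>=a)&(h<a+.003)
    if k.sum()>3: print('h%.3f'%a,k.sum(),'ey',np.percentile(s[k],[3,97]).round(4),'u',np.percentile(u[k],[3,97]).round(4),'x',p[k].mean(0).round(4))
E
python3 rack.py
```

```text
9.95 [ 0.56577691 -0.27103163  0.16373625] [ 5.614e+01 -1.145e+01 -2.000e-02]
rack 12312 [ 0.61695085 -0.22481103  0.04060297] [-0.55589465  0.12182408  0.82227734] 34.68658149406229 yaw -12.360934280688207
c ex,ey 0.6507741388392992 -0.08752929481897746
h0.006 133 ey [-0.1507 -0.1306] u [-0.0052  0.0044] x [ 0.6028 -0.276   0.0477]
h0.009 133 ey [-0.1507 -0.1307] u [-0.0054  0.0045] x [ 0.601  -0.2756  0.0501]
h0.012 132 ey [-0.1506 -0.1303] u [-0.0054  0.0047] x [ 0.5994 -0.2753  0.0526]
h0.015 422 ey [-0.1502 -0.1309] u [-0.0103  0.0037] x [ 0.5951 -0.2744  0.0528]
h0.018 35 ey [-0.1471 -0.1334] u [-0.0041  0.0007] x [ 0.5936 -0.2738  0.0568]
h0.021 100 ey [-0.1483 -0.1334] u [-0.0057  0.0015] x [ 0.5924 -0.2738  0.0587]
h0.024 230 ey [-0.1477 -0.1335] u [-0.0121  0.0011] x [ 0.588  -0.2728  0.0599]
h0.027 250 ey [-0.1466 -0.1342] u [-0.0127  0.0006] x [ 0.5855 -0.2721  0.0597]
```

The medium weight's axis is square to the face (35°), with its knob top at about z = 0.059. The fingers have to stay narrower than the neighbouring weight allows. I'll align and descend part way.

Call:
{"op": "arm_command", "data": {
  "commands": [
    {"grip":-0.06,"slide":[0.15,-0.02,0.2],"roll":0.005},
    {"grip":-0.06,"slide":[0.23,-0.03,0.5],"roll":0.005},
    {"grip":-0.06,"slide":[0.23,-0.03,0.8],"roll":0.005},
    {"grip":-0.06,"slide":[0.23,-0.03,0.8],"roll":0.005},
    {"grip":-0.06,"slide":[0.23,-0.03,0.8],"roll":0.005},
    {"grip":-0.06,"slide":[0.23,-0.03,0.8],"roll":0.005}
  ]
}}

```text
time: 10.6
eef_pos: [0.5906, -0.2736, 0.086]
tool_rot: [0.994, -0.108, 0.002, 0.001]
contact_force: [-0.3, -0.9, -0.0]
finger_gap: 0.0403
finger_force: 0.0
```

```bash
sed -i 's/w2/w3/g' rack.py; cat >> rack.py <<'E'
e=o['eef_pos']; A=c+(-.0065)*t; print('tcp ex,ey',e[:2]@ex,e[:2]@ey,'axis ex at face',A[:2]@ex,A[2])
E
python3 rack.py
```

```text
10.6 [ 0.59058198 -0.27360394  0.08597555] [ 55.95 -12.35   0.24]
rack 19049 [ 0.61834025 -0.22537391  0.04147577] [-0.55434701  0.12149667  0.82336987] 34.576432117803066 yaw -12.362093770337768
c ex,ey 0.6522535968676806 -0.08776849777199137
h0.006 286 ey [-0.1505 -0.1304] u [-0.0067  0.003 ] x [ 0.6029 -0.276   0.0477]
h0.009 299 ey [-0.1504 -0.1303] u [-0.0071  0.0028] x [ 0.6012 -0.2755  0.0501]
h0.012 303 ey [-0.1506 -0.1304] u [-0.0065  0.003 ] x [ 0.5996 -0.2752  0.0527]
h0.015 743 ey [-0.1501 -0.1308] u [-0.0121  0.0023] x [ 0.5951 -0.2742  0.0528]
h0.018 78 ey [-0.1469 -0.1336] u [-0.0053 -0.0004] x [ 0.5939 -0.2736  0.0566]
h0.021 245 ey [-0.1479 -0.1331] u [-0.0078 -0.0001] x [ 0.5926 -0.2737  0.0586]
h0.024 400 ey [-0.1478 -0.1331] u [-0.0138 -0.0004] x [ 0.5891 -0.2728  0.0602]
h0.027 367 ey [-0.1466 -0.1344] u [-0.0142 -0.0012] x [ 0.5858 -0.2722  0.0597]
tcp ex,ey 0.6354644477476457 -0.1408230159565969 axis ex at face 0.6469016926859366 0.037786989248857816
```

View pics/w3.png

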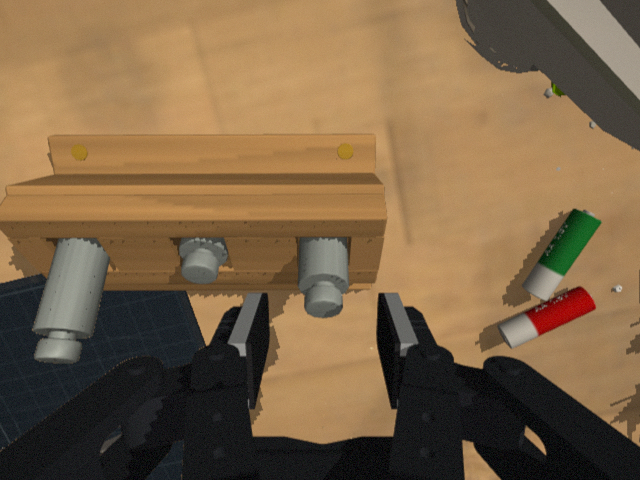

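The wrist view shows the medium weight at (323,280), midway between the pads at about x = 256 and x = 388. It is clear of the small weight at (203,260). Next I'll descend and close.

Call:
{"op": "arm_command", "data": {
  "commands": [
    {"grip":-0.06,"slide":[0,0,0.15],"roll":0},
    {"grip":-0.06,"slide":[0,0,0.25],"roll":0},
    {"grip":-0.06,"slide":[0,0,0.3],"roll":0},
    {"grip":-0.06,"slide":[0,0,0.3],"roll":0},
    {"grip":-0.06,"slide":[0,0,0.3],"roll":0}
  ]
}}

```text
time: 11.15
eef_pos: [0.5895, -0.2727, 0.053]
tool_rot: [0.994, -0.108, -0.0, -0.0]
contact_force: [1.3, -0.2, -0.7]
finger_gap: 0.0403
finger_force: 0.0
```

Call:
{"op": "arm_command", "data": {
  "commands": [
    {"grip":-0.3,"slide":[0,0,0],"roll":0},
    {"grip":-0.5,"slide":[0,0,0],"roll":0},
    {"grip":-1,"slide":[0,0,0],"roll":0},
    {"grip":-1,"slide":[0,0,0],"roll":0},
    {"grip":-1,"slide":[0,0,0],"roll":0}
  ]
}}

```text
time: 11.65
eef_pos: [0.5898, -0.2729, 0.0539]
tool_rot: [0.994, -0.108, 0.0, 0.0]
contact_force: [-1.1, 0.7, 4.0]
finger_gap: 0.0188
finger_force: 58.6
```

The gap of 18.8 mm matches a gripped cylinder: the bottle also read about 3 mm under its size. I'll withdraw along the pocket axis.

Call:
{"op": "arm_command", "data": {
  "commands": [
    {"grip":-1,"slide":[-0.03,0,-0.043],"roll":0},
    {"grip":-1,"slide":[-0.06,0,-0.087],"roll":0},
    {"grip":-1,"slide":[-0.09,0,-0.13],"roll":0},
    {"grip":-1,"slide":[-0.14,0,-0.2],"roll":0},
    {"grip":-1,"slide":[-0.3,0,-0.4],"roll":0},
    {"grip":-1,"slide":[-0.6,0,-0.4],"roll":0},
    {"grip":-1,"slide":[-0.9,0,-0.4],"roll":0},
    {"grip":-1,"slide":[-0.9,0,-0.4],"roll":0},
    {"grip":-1,"slide":[-0.9,0,-0.4],"roll":0}
  ]
}}

```text
time: 12.55
eef_pos: [0.5009, -0.2533, 0.0938]
tool_rot: [0.994, -0.109, -0.0, -0.0]
contact_force: [0.1, -0.3, -0.4]
finger_gap: 0.0189
finger_force: 58.7
```

```bash
python3 - <<'E'
from h import *
o=readout.get_obs(); print(o['eef_pos'],o['finger_gap'])
im,d,W=cloud('wrist'); cv2.imwrite('pics/w4.png',im)
im,d,W=cloud('scene'); np.save('s4.npy',W); cv2.imwrite('pics/s4.png',cv2.resize(im[150:290,330:480],None,fx=4,fy=4,interpolation=2))
E
```

```text
[ 0.50093344 -0.25326591  0.09380966] 0.01886189568393624
```

View pics/w4.png

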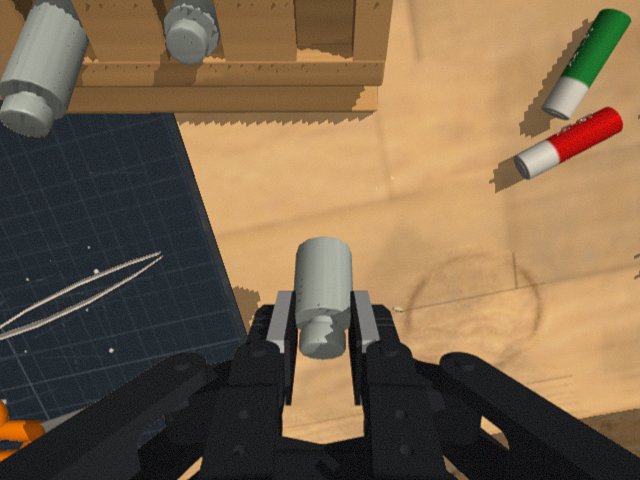

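The weight is held, leaning in the grip with its foot toward the rack. I'll stand it upright by touching the foot's edge to the worktop and rocking it forward with a light press.

Call:
{"op": "arm_command", "data": {
  "commands": [
    {"grip":-1,"slide":[0,0,0.3],"roll":0},
    {"grip":-1,"slide":[0,0,0.5],"roll":0},
    {"grip":-1,"slide":[0,0,0.56],"roll":0},
    {"grip":-1,"slide":[0,0,0.56],"roll":0},
    {"grip":-1,"slide":[0,0,0.56],"roll":0}
  ]
}}

```text
time: 13.15
eef_pos: [0.5027, -0.2537, 0.038]
tool_rot: [0.994, -0.108, 0.001, 0.0]
contact_force: [0.6, -0.2, -0.5]
finger_gap: 0.0187
finger_force: 58.7
```

Call:
{"op": "arm_command", "data": {
  "commands": [
    {"grip":-1,"slide":[0,0,0.02],"roll":0},
    {"grip":-1,"slide":[0,0,0.035],"roll":0},
    {"grip":-1,"slide":[0,0,0.035],"roll":0},
    {"grip":-1,"slide":[0,0,0.035],"roll":0}
  ]
}}

```text
time: 13.55
eef_pos: [0.5023, -0.2536, 0.0344]
tool_rot: [0.994, -0.108, 0.001, 0.0]
contact_force: [1.2, -0.7, 2.0]
finger_gap: 0.0195
finger_force: 58.9
```

Call:
{"op": "arm_command", "data": {
  "commands": [
    {"grip":-1,"slide":[0.01,0,0.01],"roll":0},
    {"grip":-1,"slide":[0.03,0,0.01],"roll":0},
    {"grip":-1,"slide":[0.05,0,0.01],"roll":0},
    {"grip":-1,"slide":[0.07,0,0.01],"roll":0},
    {"grip":-1,"slide":[0.07,0,0.01],"roll":0}
  ]
}}

```text
time: 14.05
eef_pos: [0.5055, -0.2544, 0.0339]
tool_rot: [0.994, -0.109, -0.003, -0.001]
contact_force: [-6.0, 2.0, 12.8]
finger_gap: 0.0189
finger_force: 60.2
```

```bash
python3 - <<'E'
from h import *
o=readout.get_obs(); print(o['eef_pos'],o['contact_force'],o['moment'])
im,d,W=cloud('wrist'); cv2.imwrite('pics/w5.png',im[200:400,200:440])
e=o['eef_pos']; X=R.from_quat(o['tool_rot']).as_matrix()
L=(W-e)@X; m=(abs(L[...,1])<.009)&(L[...,0]>-.03)&(L[...,0]<.05)&(W[...,2]>.004)&(L[...,2]>-.03)
for z in np.arange(.004,.05,.004):
    k=m&(W[...,2]>=z)&(W[...,2]<z+.004)
    if k.sum(): print(round(z,3),k.sum(),np.percentile(L[...,0][k],[5,50,95]).round(4))
E
```

```text
[ 0.50546643 -0.25441647  0.03394429] [-6.03579995  2.04855001 12.78325762] [0.3658532  1.36449279 0.00678244]
0.008 174 [0.0214 0.0242 0.0262]
0.012 473 [0.0193 0.0235 0.0257]
0.016 500 [0.0168 0.0208 0.0231]
0.02 548 [0.0135 0.0182 0.0206]
0.024 590 [0.0101 0.0155 0.0178]
0.028 847 [-0.0009  0.0118  0.0152]
0.032 1144 [0.0004 0.0083 0.0124]
0.036 878 [-0.0084  0.001   0.0059]
0.04 795 [-0.0035  0.0009  0.0041]
0.044 71 [-0.0102  0.0012  0.0098]
0.048 72 [-0.01    0.0006  0.0099]
```

```bash
cat > tilt.py <<'E'
from h import *
o=readout.get_obs(); print(o['time'],o['eef_pos'],o['contact_force'].round(1))
im,d,W=cloud('wrist')
e=o['eef_pos']; X=R.from_quat(o['tool_rot']).as_matrix()
L=(W-e)@X; m=(abs(L[...,1])<.004)&(L[...,0]>-.03)&(L[...,0]<.05)&(W[...,2]>e[2]-.022)&(W[...,2]<e[2]-.004)
k=m; zz=[];xx=[]
for z in np.arange(e[2]-.022,e[2]-.004,.002):
    k=m&(W[...,2]>=z)&(W[...,2]<z+.002)
    if k.sum()>5: zz.append(z+.001); xx.append(np.percentile(L[...,0][k],90))
s=np.polyfit(zz,xx,1); print('tilt deg',-np.degrees(np.arctan(s[0])),'resid',np.std(np.polyval(s,zz)-xx),'x at mid',np.mean(xx),len(xx))
E
python3 tilt.py
```

```text
14.1 [ 0.50555679 -0.25440368  0.03394995] [-6.   1.9 12.3]
tilt deg 33.28884638598282 resid 0.0001039675989244818 x at mid 0.020937699951891778 9
```

Call:
{"op": "arm_command", "data": {
  "commands": [
    {"grip":-1,"slide":[0.03,0,0.005],"roll":0},
    {"grip":-1,"slide":[0.06,0,0.005],"roll":0},
    {"grip":-1,"slide":[0.09,0,0.005],"roll":0},
    {"grip":-1,"slide":[0.09,0,0.005],"roll":0}
  ]
}}

```text
time: 14.55
eef_pos: [0.5147, -0.2567, 0.0339]
tool_rot: [0.994, -0.109, -0.002, -0.0]
contact_force: [-4.2, 0.9, 12.9]
finger_gap: 0.0188
finger_force: 60.2
```

```bash
python3 tilt.py
```

```text
14.55 [ 0.51467663 -0.25672803  0.03385733] [-4.2  0.9 12.9]
tilt deg 33.59965289610704 resid 8.082453387876057e-05 x at mid 0.021020132676760877 9
```

The weight slid along instead of turning: still 33.6°, because the pads hold it too firmly against that friction. I'll use the rack's front as a stop for the foot, so first I need its profile.

```bash
python3 - <<'E'
from h import *
yaw=np.radians(-12.36); ex=np.array([np.cos(yaw),np.sin(yaw)]); ey=np.array([-ex[1],ex[0]])
for f in ('w2.npy','w3.npy','s4.npy'):
    W=np.load(f); a=W[...,:2]@ex; b=W[...,:2]@ey
    print(f)
    for x in np.arange(.585,.64,.003):
        k=(a>=x)&(a<x+.003)&(b<-.1)&(b>-.16)&(W[...,2]<.05)
        if f!='s4.npy': k&=(abs(b+.14)>.0) & (b>-.125)
        if k.sum()>2: print(round(x,3),k.sum(),np.percentile(W[...,2][k],[5,50,95]).round(4),end='; ')
    print()
e=readout.get_obs()['eef_pos']; print(e[:2]@ex,e[:2]@ey)
E
```

```text
w2.npy
0.585 130 [-0.0006  0.0005  0.0016]; 0.588 140 [-0.001   0.0005  0.0013]; 0.591 134 [-0.0009  0.0003  0.0016]; 0.594 136 [-0.0006  0.0003  0.0015]; 0.597 142 [-0.0008  0.0004  0.0015]; 0.6 132 [-0.0008  0.0004  0.0014]; 0.603 146 [-0.0008  0.0004  0.0015]; 0.606 140 [-0.0008  0.0005  0.0015]; 0.609 140 [-0.0007  0.0004  0.0015]; 0.612 77 [-0.0006  0.0005  0.0049]; 0.615 144 [0.0051 0.0061 0.0072]; 0.618 154 [0.0052 0.0062 0.0073]; 0.621 73 [0.0053 0.0064 0.0074]; 0.624 41 [0.0221 0.0237 0.0246]; 0.627 149 [0.0241 0.0253 0.0267]; 0.63 157 [0.0262 0.0275 0.0286]; 0.633 164 [0.0282 0.0296 0.0307]; 0.636 163 [0.0299 0.0314 0.0325]; 0.639 164 [0.0322 0.0336 0.0347]; 
w3.npy
0.585 121 [-0.0007  0.0003  0.0014]; 0.588 122 [-0.0004  0.0004  0.0013]; 0.591 131 [-0.0006  0.0004  0.0014]; 0.594 134 [-0.0005  0.0004  0.0013]; 0.597 127 [-0.0007  0.0002  0.0014]; 0.6 129 [-0.0006  0.0004  0.0015]; 0.603 133 [-0.0007  0.0004  0.0013]; 0.606 135 [-0.0006  0.0004  0.0015]; 0.609 159 [-0.0006  0.0003  0.0012]; 0.612 47 [0.0003 0.001  0.0055]; 0.615 217 [0.0053 0.0063 0.0072]; 0.618 91 [0.0057 
[... 264 characters left out ...]
e-04]; 0.588 24 [-0.9053 -0.0021  0.0017]; 0.591 22 [-0.9029 -0.8931  0.0013]; 0.594 20 [-0.9046 -0.0013  0.0019]; 0.597 21 [-0.9068 -0.0024  0.0015]; 0.6 27 [-0.9046 -0.0012  0.0029]; 0.603 19 [-0.9009 -0.0038  0.0013]; 0.606 26 [-0.9059 -0.0019  0.0023]; 0.609 20 [-0.9075 -0.0027  0.001 ]; 0.612 37 [-9.043e-01  6.000e-04  8.400e-03]; 0.615 37 [-0.9034 -0.001   0.0075]; 0.618 21 [-0.9019  0.0016  0.007 ]; 0.621 20 [-0.902   0.0032  0.0057]; 0.624 31 [-0.9029  0.0049  0.0253]; 0.627 62 [-0.8996  0.0203  0.0291]; 0.63 49 [-0.9019  0.0082  0.0295]; 0.633 46 [-0.9005  0.0119  0.0307]; 0.636 30 [-0.8997  0.0077  0.034 ]; 0.639 25 [-0.9058  0.0266  0.0331]; 
0.558000126419386 -0.14062099356450894
```

The rack front has a 6 mm ledge at ex ≈ 0.6135 and a vertical wall at ex ≈ 0.6235, rising to 23.5 mm. I'll raise the foot above the ledge and push its upper edge against the wall.

Call:
{"op": "arm_command", "data": {
  "commands": [
    {"grip":-1,"slide":[0,0,-0.1],"roll":0},
    {"grip":-1,"slide":[0.15,0,-0.1],"roll":0},
    {"grip":-1,"slide":[0.3,0,-0.1],"roll":0},
    {"grip":-1,"slide":[0.3,0,-0.1],"roll":0},
    {"grip":-1,"slide":[0.3,0,-0.1],"roll":0}
  ]
}}

```text
time: 15.1
eef_pos: [0.5461, -0.2628, 0.0421]
tool_rot: [0.994, -0.108, -0.001, -0.0]
contact_force: [-0.5, 0.5, -1.0]
finger_gap: 0.0187
finger_force: 58.8
```

```bash
cat >> tilt.py <<'E'
yaw=np.radians(-12.36); print('ex',e[:2]@[np.cos(yaw),np.sin(yaw)])
E
python3 tilt.py
```

```text
15.1 [ 0.5461293  -0.26277604  0.0421262 ] [-0.5  0.5 -1. ]
tilt deg 51.69554477170552 resid 0.011325638787141776 x at mid 0.03344362731510847 9
ex 0.5897192054225965
```

Call:
{"op": "arm_command", "data": {
  "commands": [
    {"grip":-1,"slide":[0.04,0,0],"roll":0},
    {"grip":-1,"slide":[0.08,0,0],"roll":0},
    {"grip":-1,"slide":[0.11,0,0],"roll":0},
    {"grip":-1,"slide":[0.13,0,0],"roll":0},
    {"grip":-1,"slide":[0.13,0,0],"roll":0}
  ]
}}

```text
time: 15.65
eef_pos: [0.5577, -0.2655, 0.0415]
tool_rot: [0.994, -0.108, -0.002, -0.001]
contact_force: [-3.3, 0.1, -2.5]
finger_gap: 0.0185
finger_force: 58.7
```

```bash
python3 tilt.py
```

```text
15.65 [ 0.55772645 -0.26554363  0.04150534] [-3.3  0.1 -2.5]
tilt deg 66.68136087476451 resid 0.00430290000937362 x at mid 0.03386137341064342 9
ex 0.6016399612154364
```

Call:
{"op": "arm_command", "data": {
  "commands": [
    {"grip":-1,"slide":[0.03,0,0],"roll":0},
    {"grip":-1,"slide":[0.06,0,0],"roll":0},
    {"grip":-1,"slide":[0.06,0,0],"roll":0}
  ]
}}

```text
time: 16.0
eef_pos: [0.5598, -0.2659, 0.0402]
tool_rot: [0.994, -0.109, -0.006, -0.002]
contact_force: [-7.7, 1.8, -3.5]
finger_gap: 0.0192
finger_force: 58.7
```

Call:
{"op": "arm_command", "data": {
  "commands": [
    {"grip":-1,"slide":[-0.2,0,0],"roll":0},
    {"grip":-1,"slide":[-0.4,0,0],"roll":0},
    {"grip":-1,"slide":[-0.6,0,0],"roll":0},
    {"grip":-1,"slide":[-0.6,0,0],"roll":0},
    {"grip":-1,"slide":[-0.6,0,0],"roll":0}
  ]
}}

```text
time: 16.5
eef_pos: [0.5086, -0.255, 0.0431]
tool_rot: [0.994, -0.108, 0.002, 0.001]
contact_force: [1.1, 0.0, -1.1]
finger_gap: 0.0188
finger_force: 59.2
```

```bash
python3 tilt.py
```

```text
16.5 [ 0.50858561 -0.25501724  0.04305644] [ 1.1  0.  -1.1]
tilt deg 35.282464687414176 resid 0.0001824459424932764 x at mid 0.021688425804868353 9
ex 0.5513849038378914
```

It only met the wall at the end, with under 8 N, and did not turn. I'll push farther this time.

Call:
{"op": "arm_command", "data": {
  "commands": [
    {"grip":-1,"slide":[0.3,0,0],"roll":0},
    {"grip":-1,"slide":[0.48,0,0],"roll":0},
    {"grip":-1,"slide":[0.53,0,0],"roll":0},
    {"grip":-1,"slide":[0.57,0,0],"roll":0},
    {"grip":-1,"slide":[0.6,0,0],"roll":0},
    {"grip":-1,"slide":[0.62,0,0],"roll":0},
    {"grip":-1,"slide":[0.62,0,0],"roll":0}
  ]
}}

```text
time: 17.25
eef_pos: [0.5603, -0.2657, 0.0397]
tool_rot: [0.994, -0.109, -0.008, -0.002]
contact_force: [-9.1, 2.1, -3.0]
finger_gap: 0.0192
finger_force: 59.2
```

```bash
cat > t2.py <<'E'
from h import *
o=readout.get_obs(); print(o['time'],o['eef_pos'],o['contact_force'].round(1))
im,d,W=cloud('wrist')
e=o['eef_pos']; X=R.from_quat(o['tool_rot']).as_matrix()
L=(W-e)@X; yaw=np.radians(-12.36); print('ex',e[:2]@[np.cos(yaw),np.sin(yaw)])
# upper side: knob top and cylinder, central strip
m=(abs(L[...,1])<.002)&(L[...,0]>-.03)&(L[...,0]<.04)&(abs(L[...,2])<.04)
v=np.where(m)[0]
for r in np.unique(v)[::6]:
    k=np.zeros_like(m); k[r]=m[r]; print(r,'x %.1f z(up) %.1f'%tuple(1000*np.median(np.c_[L[...,0][k],-L[...,2][k]],0)),end=' | ')
E
python3 t2.py
```

```text
17.25 [ 0.56027037 -0.26568802  0.0397049 ] [-9.1  2.1 -3. ]
ex 0.60415582585735
204 x 40.0 z(up) -21.0 | 210 x 38.6 z(up) -17.2 | 216 x 37.0 z(up) -14.8 | 222 x 35.5 z(up) -12.4 | 228 x 33.9 z(up) -10.3 | 234 x 32.2 z(up) -9.0 | 240 x 29.4 z(up) -10.9 | 246 x 26.7 z(up) -12.6 | 252 x 23.7 z(up) -14.7 | 258 x 21.2 z(up) -15.2 | 264 x 19.8 z(up) -12.7 | 270 x 18.5 z(up) -10.2 | 276 x 17.0 z(up) -8.2 | 282 x 15.4 z(up) -6.7 | 288 x 14.3 z(up) -4.0 | 294 x 13.0 z(up) -2.0 | 300 x 11.6 z(up) -0.3 | 306 x 10.2 z(up) 1.4 | 312 x 7.3 z(up) 0.1 | 318 x 4.7 z(up) -0.6 | 324 x 5.0 z(up) 4.1 | 330 x 4.1 z(up) 6.4 | 336 x 2.7 z(up) 7.8 | 342 x 1.0 z(up) 8.6 | 348 x -2.3 z(up) 6.9 | 354 x -6.0 z(up) 4.6 |
```

The cloud shows the front is an overhanging lip, and the foot also rests on the ledge. I'll back off, raise it 4 mm, and see whether a lighter grip can be set.

Call:
{"op": "arm_command", "data": {
  "commands": [
    {"grip":-1,"slide":[-0.2,0,-0.04],"roll":0},
    {"grip":-1,"slide":[-0.2,0,-0.04],"roll":0},
    {"grip":-0.62,"slide":[-0.2,0,-0.04],"roll":0},
    {"grip":-0.62,"slide":[-0.2,0,-0.04],"roll":0}
  ]
}}

```text
time: 17.7
eef_pos: [0.5495, -0.2638, 0.0469]
tool_rot: [0.994, -0.108, 0.002, 0.0]
contact_force: [-0.5, 0.5, -0.9]
finger_gap: 0.0191
finger_force: 59.5
```

Call:
{"op": "arm_command", "data": {
  "commands": [
    {"grip":-0.58,"slide":[0,0,0],"roll":0},
    {"grip":-0.58,"slide":[0,0,0],"roll":0}
  ]
}}

```text
time: 17.9
eef_pos: [0.5484, -0.2634, 0.0464]
tool_rot: [0.994, -0.108, 0.001, 0.0]
contact_force: [0.8, 0.1, -0.4]
finger_gap: 0.0188
finger_force: 59.5
```

The grip force doesn't grade (59 N throughout), so I'll push harder at full grip.

Call:
{"op": "arm_command", "data": {
  "commands": [
    {"grip":-1,"slide":[0.08,0,0.01],"roll":0},
    {"grip":-1,"slide":[0.14,0,0.01],"roll":0},
    {"grip":-1,"slide":[0.19,0,0.01],"roll":0},
    {"grip":-1,"slide":[0.23,0,0.01],"roll":0},
    {"grip":-1,"slide":[0.27,0,0.01],"roll":0},
    {"grip":-1,"slide":[0.3,0,0.01],"roll":0},
    {"grip":-1,"slide":[0.3,0,0.01],"roll":0}
  ]
}}

```text
time: 18.6
eef_pos: [0.5631, -0.2668, 0.0401]
tool_rot: [0.994, -0.109, -0.017, -0.004]
contact_force: [-16.1, 3.5, -2.7]
finger_gap: 0.0189
finger_force: 60.0
```

```bash
python3 t2.py
```

```text
18.6 [ 0.56307683 -0.26682054  0.04007936] [-16.1   3.5  -2.7]
ex 0.6071396614926141
206 x 39.9 z(up) -18.1 | 212 x 37.5 z(up) -18.8 | 218 x 35.8 z(up) -16.7 | 224 x 34.2 z(up) -14.5 | 230 x 32.6 z(up) -12.3 | 236 x 31.0 z(up) -10.5 | 242 x 29.2 z(up) -9.2 | 248 x 26.5 z(up) -10.8 | 254 x 23.6 z(up) -12.8 | 260 x 20.3 z(up) -15.5 | 266 x 18.5 z(up) -14.2 | 272 x 17.2 z(up) -11.6 | 278 x 16.0 z(up) -8.8 | 284 x 14.5 z(up) -7.1 | 290 x 13.3 z(up) -4.6 | 296 x 12.3 z(up) -2.0 | 302 x 10.7 z(up) -0.6 | 308 x 8.9 z(up) 0.2 | 314 x 5.8 z(up) -1.4 | 320 x 5.8 z(up) 2.8 | 326 x 4.9 z(up) 5.2 | 332 x 3.8 z(up) 7.2 | 338 x 2.6 z(up) 8.8 | 344 x -0.2 z(up) 7.9 | 350 x -3.5 z(up) 6.2 | 356 x -7.0 z(up) 4.3 |
```

It is turning: now about 27° in the grip. I'll raise a little and keep pushing.

Call:
{"op": "arm_command", "data": {
  "commands": [
    {"grip":-1,"slide":[0,0,-0.04],"roll":0},
    {"grip":-1,"slide":[0.03,0,-0.05],"roll":0},
    {"grip":-1,"slide":[0.06,0,-0.05],"roll":0},
    {"grip":-1,"slide":[0.09,0,-0.06],"roll":0},
    {"grip":-1,"slide":[0.12,0,-0.06],"roll":0},
    {"grip":-1,"slide":[0.12,0,-0.06],"roll":0}
  ]
}}

```text
time: 19.25
eef_pos: [0.5721, -0.2679, 0.0459]
tool_rot: [0.994, -0.109, -0.02, -0.005]
contact_force: [-20.8, 6.2, 2.0]
finger_gap: 0.0188
finger_force: 60.0
```

```bash
python3 t2.py
```

```text
19.25 [ 0.57210098 -0.26787411  0.04593747] [-20.8   6.2   2. ]
ex 0.6161801710270539
217 x 34.9 z(up) -21.5 | 223 x 32.2 z(up) -23.1 | 229 x 29.1 z(up) -25.8 | 235 x 27.4 z(up) -23.5 | 241 x 25.9 z(up) -20.7 | 247 x 24.2 z(up) -19.0 | 253 x 22.6 z(up) -16.7 | 259 x 20.8 z(up) -15.3 | 265 x 17.9 z(up) -16.8 | 271 x 14.4 z(up) -19.5 | 277 x 11.2 z(up) -21.2 | 283 x 10.5 z(up) -17.2 | 289 x 9.8 z(up) -13.3 | 295 x 9.1 z(up) -9.7 | 301 x 8.3 z(up) -6.3 | 307 x 7.7 z(up) -3.0 | 313 x 5.8 z(up) -2.1 | 319 x 3.2 z(up) -2.7 | 325 x 3.5 z(up) 2.0 | 331 x 2.8 z(up) 4.7 | 337 x 2.1 z(up) 7.3 | 343 x -0.2 z(up) 7.2 | 349 x -2.5 z(up) 7.1 | 355 x -5.1 z(up) 6.5 | 361 x -7.9 z(up) 5.8 | 367 x -10.3 z(up) 5.8 |
```

Now about 11°. One more small push.

Call:
{"op": "arm_command", "data": {
  "commands": [
    {"grip":-1,"slide":[0.02,0,0.01],"roll":0},
    {"grip":-1,"slide":[0.04,0,0.01],"roll":0},
    {"grip":-1,"slide":[0.055,0,0.01],"roll":0},
    {"grip":-1,"slide":[0.055,0,0.01],"roll":0}
  ]
}}

```text
time: 19.7
eef_pos: [0.575, -0.2684, 0.0442]
tool_rot: [0.994, -0.109, -0.023, -0.006]
contact_force: [-23.7, 5.9, 2.2]
finger_gap: 0.019
finger_force: 60.5
```

```bash
python3 t2.py
```

```text
19.7 [ 0.57504338 -0.26844907  0.04419445] [-23.7   5.9   2.2]
ex 0.6191774412366693
222 x 39.9 z(up) 4.0 | 228 x 31.1 z(up) -20.1 | 234 x 28.0 z(up) -22.8 | 240 x 25.8 z(up) -22.3 | 246 x 24.0 z(up) -20.5 | 252 x 22.4 z(up) -18.4 | 258 x 20.7 z(up) -16.4 | 264 x 19.2 z(up) -14.3 | 270 x 17.2 z(up) -13.6 | 276 x 13.9 z(up) -15.6 | 282 x 10.5 z(up) -18.1 | 288 x 8.2 z(up) -17.6 | 294 x 7.6 z(up) -13.6 | 300 x 7.2 z(up) -9.3 | 306 x 6.6 z(up) -5.8 | 312 x 6.0 z(up) -2.6 | 318 x 3.5 z(up) -2.8 | 324 x 0.9 z(up) -3.3 | 330 x 2.1 z(up) 2.9 | 336 x 1.6 z(up) 5.9 | 342 x 0.3 z(up) 7.4 | 348 x -2.0 z(up) 7.4 | 354 x -4.3 z(up) 7.3 | 360 x -6.9 z(up) 6.8 | 366 x -9.6 z(up) 6.2 | 372 x -12.3 z(up) 5.7 |
```

About 8°, well inside its tipping angle (30°). I'll back off and set it down on the free worktop to stand flat.

Call:
{"op": "arm_command", "data": {
  "commands": [
    {"grip":-1,"slide":[-0.3,0,0],"roll":0},
    {"grip":-1,"slide":[-0.6,0,0],"roll":0},
    {"grip":-1,"slide":[-0.85,0,0],"roll":0},
    {"grip":-1,"slide":[-0.85,0,0],"roll":0},
    {"grip":-1,"slide":[-0.85,0,0],"roll":0}
  ]
}}

```text
time: 20.25
eef_pos: [0.512, -0.2557, 0.0506]
tool_rot: [0.994, -0.108, 0.001, 0.0]
contact_force: [0.5, 0.4, -0.5]
finger_gap: 0.0185
finger_force: 60.8
```

```bash
python3 tilt.py
```

```text
20.25 [ 0.51200223 -0.25571845  0.05055304] [ 0.5  0.4 -0.5]
tilt deg 11.738524871010515 resid 9.805590207855361e-05 x at mid 0.006840338856789857 9
ex 0.5548724318563547
```

Call:
{"op": "arm_command", "data": {
  "commands": [
    {"grip":-1,"slide":[0,0,0.1],"roll":0},
    {"grip":-1,"slide":[0,0,0.14],"roll":0},
    {"grip":-1,"slide":[0,0,0.16],"roll":0},
    {"grip":-1,"slide":[0,0,0.16],"roll":0},
    {"grip":-1,"slide":[0,0,0.16],"roll":0}
  ]
}}

```text
time: 20.8
eef_pos: [0.5123, -0.2553, 0.035]
tool_rot: [0.994, -0.108, 0.001, -0.0]
contact_force: [0.1, 0.9, 6.6]
finger_gap: 0.0187
finger_force: 61.9
```

Call:
{"op": "arm_command", "data": {
  "commands": [
    {"grip":-0.5,"slide":[0,0,0],"roll":0},
    {"grip":-0.4,"slide":[0,0,0],"roll":0},
    {"grip":-0.2,"slide":[0,0,0],"roll":0},
    {"grip":-0.2,"slide":[0,0,0],"roll":0},
    {"grip":-0.2,"slide":[0,0,0],"roll":0}
  ]
}}

```text
time: 21.3
eef_pos: [0.5106, -0.2553, 0.0339]
tool_rot: [0.994, -0.108, -0.0, -0.0]
contact_force: [-0.2, 0.3, 0.9]
finger_gap: 0.0341
finger_force: 0.0
```

```bash
python3 tilt.py; python3 t2.py; python3 -c "
from h import *
im,d,W=cloud('wrist'); cv2.imwrite('pics/w6.png',im[200:480,160:480])"
```

```text
21.3 [ 0.51064755 -0.25528405  0.03391534] [-0.2  0.3  0.9]
tilt deg 0.0592252688123223 resid 7.736278792819912e-05 x at mid 0.01239352472749297 9
ex 0.5534561657512026
21.35 [ 0.51071364 -0.25529155  0.03401425] [ 0.   0.4 -0. ]
ex 0.5535223271270229
197 x 39.9 z(up) -33.9 | 203 x 37.6 z(up) -33.3 | 209 x 35.0 z(up) -34.1 | 215 x 32.6 z(up) -34.0 | 221 x 30.2 z(up) -33.6 | 227 x 27.6 z(up) -34.2 | 233 x 25.1 z(up) -33.8 | 239 x 22.6 z(up) -33.9 | 245 x 20.1 z(up) -33.6 | 251 x 17.3 z(up) -34.3 | 257 x 14.9 z(up) -33.7 | 263 x 12.3 z(up) -33.7 | 269 x 12.2 z(up) -27.1 | 275 x 12.0 z(up) -21.5 | 281 x 12.3 z(up) -14.9 | 287 x 11.9 z(up) -10.3 | 293 x 12.2 z(up) -4.7 | 299 x 10.5 z(up) -3.5 | 305 x 8.0 z(up) -3.8 | 311 x 9.3 z(up) 3.1 | 317 x 8.8 z(up) 6.3 | 323 x 7.3 z(up) 7.5 | 329 x 5.2 z(up) 7.6 | 335 x 2.9 z(up) 7.6 | 341 x 0.4 z(up) 7.0 | 347 x -1.8 z(up) 7.1 | 353 x -3.8 z(up) 7.5 |
```

View pics/w6.png

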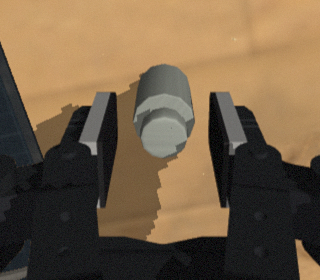

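The weight now stands upright on the worktop (tilt 0.06°), centred between the open pads. I'll regrip it, lift, and carry it to the right pan.

Call:
{"op": "arm_command", "data": {
  "commands": [
    {"grip":-0.2,"slide":[0.01,0,0.03],"roll":0},
    {"grip":-0.2,"slide":[0.01,0,0.03],"roll":0},
    {"grip":-0.5,"slide":[0.01,0,0.03],"roll":0},
    {"grip":-1,"slide":[0.01,0,0.03],"roll":0},
    {"grip":-1,"slide":[0.01,0,0.03],"roll":0},
    {"grip":-1,"slide":[0.01,0,0.03],"roll":0}
  ]
}}

```text
time: 22.05
eef_pos: [0.512, -0.2556, 0.0314]
tool_rot: [0.994, -0.108, 0.0, -0.0]
contact_force: [-0.5, 0.6, 1.4]
finger_gap: 0.0195
finger_force: 58.6
```

Call:
{"op": "arm_command", "data": {
  "commands": [
    {"grip":-1,"slide":[0,0,-0.2],"roll":0},
    {"grip":-1,"slide":[0,0,-0.6],"roll":0},
    {"grip":-1,"slide":[0,0,-1],"roll":0},
    {"grip":-1,"slide":[0,0,-1],"roll":0}
  ]
}}

```text
time: 22.45
eef_pos: [0.5152, -0.2575, 0.1365]
tool_rot: [0.994, -0.108, 0.005, 0.002]
contact_force: [1.8, -1.2, -0.6]
finger_gap: 0.0193
finger_force: 58.7
```

Call:
{"op": "arm_command", "data": {
  "commands": [
    {"grip":-1,"slide":[-0.05,-0.3,-0.3],"roll":0},
    {"grip":-1,"slide":[-0.1,-0.6,-0.5],"roll":0},
    {"grip":-1,"slide":[-0.15,-0.862,-0.5],"roll":0}
  ]
}}

```text
time: 22.75
eef_pos: [0.5173, -0.1671, 0.1833]
tool_rot: [0.994, -0.108, 0.002, 0.0]
contact_force: [1.1, 0.5, -1.1]
finger_gap: 0.0192
finger_force: 58.9
```

Call:
{"op": "arm_command", "data": {
  "commands": [
    {"grip":-1,"slide":[-0.05,-0.3,0],"roll":0},
    {"grip":-1,"slide":[-0.1,-0.6,0],"roll":0},
    {"grip":-1,"slide":[-0.15,-0.862,0],"roll":0}
  ]
}}

```text
time: 23.05
eef_pos: [0.5191, -0.0788, 0.1804]
tool_rot: [0.994, -0.108, -0.001, -0.0]
contact_force: [0.2, 0.2, -0.4]
finger_gap: 0.0197
finger_force: 58.9
```

Call:
{"op": "arm_command", "data": {
  "commands": [
    {"grip":-1,"slide":[-0.05,-0.3,0],"roll":0},
    {"grip":-1,"slide":[-0.1,-0.6,0],"roll":0},
    {"grip":-1,"slide":[-0.15,-0.862,0],"roll":0}
  ]
}}

```text
time: 23.35
eef_pos: [0.523, 0.0086, 0.1804]
tool_rot: [0.994, -0.108, -0.001, -0.0]
contact_force: [0.2, -0.7, -0.5]
finger_gap: 0.0194
finger_force: 58.9
```

Call:
{"op": "arm_command", "data": {
  "commands": [
    {"grip":-1,"slide":[-0.05,-0.3,0],"roll":0},
    {"grip":-1,"slide":[-0.1,-0.6,0],"roll":0},
    {"grip":-1,"slide":[-0.15,-0.862,0],"roll":0},
    {"grip":-1,"slide":[-0.15,-0.862,0],"roll":0},
    {"grip":-1,"slide":[-0.15,-0.862,0],"roll":0},
    {"grip":-1,"slide":[-0.15,-0.862,0],"roll":0}
  ]
}}

```text
time: 23.95
eef_pos: [0.5272, 0.0924, 0.1808]
tool_rot: [0.994, -0.109, -0.0, 0.001]
contact_force: [-0.1, -0.2, -0.7]
finger_gap: 0.0188
finger_force: 58.9
```

```bash
python3 tilt.py; python3 t2.py
```

```text
23.95 [0.52718044 0.09244494 0.18083907] [-0.1 -0.2 -0.7]
tilt deg -0.6728303431717491 resid 8.94110454405451e-05 x at mid 0.011169650270408126 9
ex 0.4951732737397572
24.0 [0.52733472 0.09226347 0.18100253] [ 0.1  0.2 -0.1]
ex 0.49536282367570994
269 x 10.8 z(up) -30.6 | 275 x 10.8 z(up) -24.2 | 281 x 10.9 z(up) -18.1 | 287 x 11.0 z(up) -12.3 | 293 x 10.8 z(up) -7.5 | 299 x 10.9 z(up) -2.6 | 305 x 9.4 z(up) -1.0 | 311 x 7.3 z(up) -0.8 | 317 x 7.8 z(up) 4.5 | 323 x 7.6 z(up) 8.3 | 329 x 6.4 z(up) 9.9 | 335 x 4.3 z(up) 9.9 | 341 x 2.2 z(up) 10.0 | 347 x -0.0 z(up) 10.0 | 353 x -2.3 z(up) 9.8 | 359 x -4.6 z(up) 9.7 | 365 x -6.8 z(up) 9.8 |
```

It hangs upright and centred over the right pan. Next I'll lower it to the level height (TCP z ≈ 0.1355).

Call:
{"op": "arm_command", "data": {
  "commands": [
    {"grip":-1,"slide":[0,-0.02,0.2],"roll":0},
    {"grip":-1,"slide":[0,-0.02,0.32],"roll":0},
    {"grip":-1,"slide":[0,-0.02,0.36],"roll":0},
    {"grip":-1,"slide":[0,-0.02,0.39],"roll":0},
    {"grip":-1,"slide":[0,-0.02,0.42],"roll":0},
    {"grip":-1,"slide":[0,-0.02,0.44],"roll":0},
    {"grip":-1,"slide":[0,-0.02,0.455],"roll":0},
    {"grip":-1,"slide":[0,-0.02,0.455],"roll":0},
    {"grip":-1,"slide":[0,-0.02,0.455],"roll":0}
  ]
}}

```text
time: 24.95
eef_pos: [0.5282, 0.096, 0.1361]
tool_rot: [0.994, -0.108, 0.0, -0.0]
contact_force: [0.5, 0.2, 0.8]
finger_gap: 0.0194
finger_force: 58.9
```

```bash
cat > pans.py <<'E'
from h import *
print(readout.get_obs()['time'])
im,d,W=cloud('scene')
for c in ((.4984,.282),(.527,.0942)):
    r=np.hypot(W[...,0]-c[0],W[...,1]-c[1]); p=W[(r<.038)&(r>.018)&(abs(W[...,2]-.105)<.012)]; print(len(p),np.median(p[:,2]))
E
python3 pans.py
```

```text
24.95
487 0.10328668060063217
340 0.10456049195150008
```

Both pans are nearly level (103.3 and 104.6 mm). I'll release and retreat upward.

Call:
{"op": "arm_command", "data": {
  "commands": [
    {"grip":-0.5,"slide":[0,0,0.004],"roll":0},
    {"grip":-0.4,"slide":[0,0,0.004],"roll":0},
    {"grip":-0.2,"slide":[0,0,0.004],"roll":0},
    {"grip":0,"slide":[0,0,0],"roll":0},
    {"grip":0,"slide":[0,0,0],"roll":0},
    {"grip":0,"slide":[0,0,-0.1],"roll":0},
    {"grip":0,"slide":[0,0,-0.3],"roll":0},
    {"grip":0,"slide":[0,0,-0.6],"roll":0},
    {"grip":0,"slide":[-0.4,0,-1],"roll":0},
    {"grip":0,"slide":[-0.4,0,-1],"roll":0},
    {"grip":0,"slide":[-0.4,0,-1],"roll":0},
    {"grip":0,"slide":[-0.4,0,-1],"roll":0},
    {"grip":0,"slide":[-0.4,0,-1],"roll":0}
  ]
}}

```text
time: 26.3
eef_pos: [0.489, 0.1042, 0.2348]
tool_rot: [0.994, -0.109, -0.001, 0.001]
contact_force: [-0.7, -0.9, -0.8]
finger_gap: 0.0433
finger_force: 0.0
```

```bash
python3 pans.py; python3 -c "
from h import *
im,d,W=cloud('scene'); cv2.imwrite('pics/s7.png',cv2.resize(im[180:380,180:400],None,fx=2.5,fy=2.5))"
```

```text
26.3
496 0.10395128170500173
382 0.10386574191848041
```

View pics/s7.png

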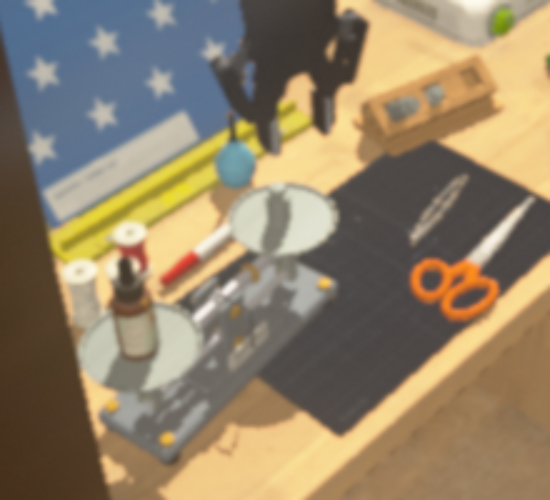

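The pans read level (103.95 and 103.87 mm) and the bottle is upright. The weight is hard to make out against the pan at (278,215), so I'll check it in the cloud.

```bash
python3 - <<'E'
from h import *
print(readout.get_obs()['time'])
for n in('scene','wrist'):
    im,d,W=cloud(n); r=np.hypot(W[...,0]-.527,W[...,1]-.094)
    for a in (.108,.116,.124,.132,.136,.140,.144):
        p=W[(r<.04)&(W[...,2]>a)&(W[...,2]<a+.006)]
        if len(p): print(n,a,len(p),p.min(0).round(4),p.max(0).round(4))
E
```

```text
26.4
scene 0.108 23 [0.5013 0.0872 0.1081] [0.5553 0.1085 0.1139]
scene 0.116 18 [0.5172 0.0883 0.1162] [0.5309 0.1081 0.1219]
scene 0.124 16 [0.5176 0.093  0.124 ] [0.5315 0.1068 0.1294]
scene 0.132 27 [0.5156 0.0899 0.132 ] [0.536  0.105  0.1367]
scene 0.136 12 [0.5194 0.0906 0.1365] [0.532  0.1038 0.1419]
scene 0.14 32 [0.5193 0.0886 0.1406] [0.5358 0.1036 0.146 ]
scene 0.144 22 [0.5194 0.0898 0.1442] [0.5358 0.1032 0.1469]
wrist 0.108 28 [0.5323 0.0864 0.1081] [0.539  0.1042 0.114 ]
wrist 0.116 33 [0.5317 0.0861 0.116 ] [0.5391 0.1039 0.122 ]
wrist 0.124 31 [0.5321 0.0863 0.1243] [0.5392 0.1042 0.1299]
wrist 0.132 495 [0.5179 0.0859 0.1324] [0.5391 0.1071 0.1358]
wrist 0.136 19 [0.5312 0.0892 0.1385] [0.5361 0.102  0.1419]
wrist 0.14 636 [0.5207 0.0888 0.1405] [0.5362 0.1042 0.146 ]
wrist 0.144 652 [0.521  0.0888 0.144 ] [0.5361 0.104  0.1471]
```

The weight stands upright: its knob top is at 145 mm (104 + 41), with the knob centred over the cylinder. The beam is level, so I'll hand in.

```bash
python3 -c "
from plant import order
print(order.job_done())"
```

```text
the job is handed in; nothing more can be done
None
```

The bottle stands upright on the left pan and the 100 g weight upright on the right; the pans read level to within 0.1 mm, the small and large weights are still in the holder, and I handed the job in at about 26 s of the 53 s allowed.

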